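Gauge and sort the saw push blocks

TASK

Check every push block on the saw table with the bench caliper, one at a time, longest first: lift it by its handle, lay it lengthwise between the open jaws, slide the jaw gently shut until it firmly presses the block against the fixed jaw, pause there a moment, then open up. Blocks that measure 34 mm belong upright and flat in the yellow tray, those that measure 46 mm in the green one. When all are sorted leave the caliper fully closed, and leave the tin, bevel and tape where they are.

Things in the scene. Friction and masses are not known exactly. Their poses are not given: they have to be found in the camera images.
- block_walnut: Push block, dark walnut-brown, loose, 0.1 to 0.3 kg, may be absent. Base 150 mm long (its x), 30 mm high, width (its y) 34 or 46 mm: the caliper tells which. Red bow handle on top, to grip: bar 80 mm along x, 18 mm thick along y, over the block's centre, 60 to 80 mm above the underside, on two posts at x = +-32 mm. Origin: centre of the underside; z up.
- block_oak: Push block, mid-brown oak, loose, 0.1 to 0.3 kg, may be absent. Base 130 mm long (its x), 30 mm high, width (its y) 34 or 46 mm: the caliper tells which. Red bow handle on top, to grip: bar 80 mm along x, 18 mm thick along y, over the block's centre, 60 to 80 mm above the underside, on two posts at x = +-32 mm. Origin: centre of the underside; z up.
- block_ply: Push block, plywood, loose, 0.1 to 0.3 kg, may be absent. Base 110 mm long (its x), 30 mm high, width (its y) 34 or 46 mm: the caliper tells which. Red bow handle on top, to grip: bar 80 mm along x, 18 mm thick along y, over the block's centre, 60 to 80 mm above the underside, on two posts at x = +-32 mm. Origin: centre of the underside; z up.
- block_pine: Push block, pale pine, loose, 0.1 to 0.3 kg, may be absent. Base 90 mm long (its x), 30 mm high, width (its y) 34 or 46 mm: the caliper tells which. Red bow handle on top, to grip: bar 80 mm along x, 18 mm thick along y, over the block's centre, 60 to 80 mm above the underside, on two posts at x = +-32 mm. Origin: centre of the underside; z up.
- gauge: Bench caliper, fixed: a steel bed 110 mm (its x) by 250 mm (its y) and 10 mm thick with black graduations; blocks are laid on it with their length along the bed's x. Origin: centre of the bed's underside, z up. The fixed jaw stands near its -y end; the sliding jaw moves along y, opening towards +y.
- gauge_zero (a point): Foot of the fixed jaw's measuring face: middle of that face, on the bed's top (10 mm above the table). The face looks to the gauge's +y.
- anvil: The fixed jaw: dark steel block 100 mm long (along gauge x), 26 mm deep, standing 26 mm above the bed (36 mm above the table). Origin: same point as gauge_zero.
- jaw_face: Spring-loaded measuring face of the sliding jaw: dark steel, 100 mm long along gauge x, 24 mm deep, top 36 mm above the table. Pressed on a block it yields towards +y against a spring: from 5 N, about 1.2 N more per mm, 12 mm of travel. Origin: foot of the face, on the bed: its distance from gauge_zero is the width measured.
- jaw_tab (a point): Top middle of the black tab by which the jaw is slid, on the carriage behind the face (66 mm in +y from the unpressed face). Plate 16 mm thick along gauge y, 45 mm along gauge x, rising from the carriage's top at 33 mm to 80 mm above the table: pinch it across its thickness from above. The carriage ends 27 mm behind the tab.
- jaw (a joint): Carriage of the sliding jaw, m: the gap between the two measuring faces while the sprung face is not pressed in (pressed, the true gap is larger by its yield). 0 = fully closed, 0.090 = fully open. Stays where it is left; about 1.5 N moves it.
- tray_yellow: Yellow open tray, fixed, for 34 mm blocks: outside 202 mm (its x) by 162 mm (its y) by 25 mm high, walls and floor 6 mm. Inside 190 by 150 mm: two blocks lie side by side in it, length along x. Origin: centre of the underside, z up.
- tray_green: Green open tray, fixed, for 46 mm blocks; same make and size as the yellow one, same origin.
- wax_tin: Bystander: blue tin, 76 mm across, 55 mm high. Origin: centre of the underside.
- bevel: Bystander: sliding bevel with wooden stock 130 mm long and 20 mm high and a steel blade 190 mm long. Origin: underside centre of the stock.
- tape_roll: Bystander: orange tape roll, 90 mm across, 24 mm high. Origin: centre of the underside.
Mind the look-alikes: they are no part of the job. What is shaped like the block_walnut but blue, grey or purple is not meant.

How it is judged:
On the way, in this order (a step that is already met when the one before it is completed fails the run):
1. the walnut block is gauged: it lies flat between the jaws, and the sliding jaw presses it against the fixed jaw (over 4 N) for 0.2 s (contact force between jaw_face and block_walnut above 4 N and contact force between anvil and block_walnut above 3 N and angle between block_walnut's own z axis and vertical below 0.12 rad and angle between the x axis of block_walnut and the x axis of gauge, either way round below 0.1 rad), for 0.2 s.
2. the oak block is gauged: it lies flat between the jaws, and the sliding jaw presses it against the fixed jaw (over 4 N) for 0.2 s (contact force between jaw_face and block_oak above 4 N and contact force between anvil and block_oak above 3 N and angle between block_oak's own z axis and vertical below 0.12 rad and angle between the x axis of block_oak and the x axis of gauge, either way round below 0.1 rad), for 0.2 s.
3. the ply block is gauged: it lies flat between the jaws, and the sliding jaw presses it against the fixed jaw (over 4 N) for 0.2 s (contact force between jaw_face and block_ply above 4 N and contact force between anvil and block_ply above 3 N and angle between block_ply's own z axis and vertical below 0.12 rad and angle between the x axis of block_ply and the x axis of gauge, either way round below 0.1 rad), for 0.2 s.
4. the pine block is gauged: it lies flat between the jaws, and the sliding jaw presses it against the fixed jaw (over 4 N) for 0.2 s (contact force between jaw_face and block_pine above 4 N and contact force between anvil and block_pine above 3 N and angle between block_pine's own z axis and vertical below 0.12 rad and angle between the x axis of block_pine and the x axis of gauge, either way round below 0.1 rad), for 0.2 s.
At the end, for the whole second after the job is handed in: Every block present stands upright (within 0.12 rad) and at rest on the floor of its tray (34 mm wide: yellow, 46 mm wide: green), inside the walls, and the caliper is closed to under 4 mm (value of joint jaw below 0.004 m and x of block_walnut in the frame of tray_yellow between -0.06 and 0.06 m and y of block_walnut in the frame of tray_yellow between -0.062 and 0.062 m and z of each of block_walnut, block_pine in the frame of tray_yellow below 0.012 m and angle between each of block_walnut, block_oak, block_ply, block_pine's own z axis and vertical below 0.12 rad and linear speed of each of block_walnut, block_oak, block_ply, block_pine below 0.02 m/s and x of block_oak in the frame of tray_green between -0.06 and 0.06 m and y of block_oak in the frame of tray_green between -0.062 and 0.062 m and z of each of block_oak, block_ply in the frame of tray_green below 0.012 m and x of block_ply in the frame of tray_green between -0.06 and 0.06 m and y of block_ply in the frame of tray_green between -0.062 and 0.062 m and x of block_pine in the frame of tray_yellow between -0.06 and 0.06 m and y of block_pine in the frame of tray_yellow between -0.062 and 0.062 m); the robot touches nothing.
It fails at once if the tin, bevel or tape roll is pushed more than 40 mm from its place (distance of any of wax_tin, bevel, tape_roll from where it was at the start of the episode above 0.04 m).
It fails at once if the robot squeezes a block in the caliper with over 60 N (distance between the grasp point and jaw_tab below 0.08 m and (contact force between jaw_face and block_walnut above 60 N or contact force between jaw_face and block_oak above 60 N or contact force between jaw_face and block_ply above 60 N or contact force between jaw_face and block_pine above 60 N)).
Of block_walnut, block_oak, block_ply, block_pine only 3 to 4 are there at a start; the rules pass over those that are not, and their reading is None.
At some moment in a run one of block_walnut, block_oak, block_ply, block_pine may be knocked a few centimetres aside while the robot is not near it.
It also fails if it takes over 210 s, if anything falls off the work surface, if the arm or the gripper's body presses on something with over 40 N, if the wrist force passes 120 N, or if a joint passes its speed limit or range.

ROBOT

A 6-joint arm with a two-finger parallel gripper is mounted at the origin on the work surface. World frame = base frame: x ahead of the robot, y to its left, z up, the work surface at z = 0. Lengths are in m, angles in rad, forces in N, time in s.
With the tool pointing down it reaches from about 0.35 to 0.8 m from the base axis. Payload 7.3 kg.
Tool frame: the origin (TCP) lies between the finger pads; the fingertips stand 25 mm ahead of it and the grasp point (between the pads) lies 6 mm ahead of it (r.tip_extent is the distance from the TCP to the fingertips, in m); z points along the fingers, y is the line along which they close (so a half turn about z gives the same grasp; the last joint's range is limited). The gripper opens to 85 mm and grips with 20 to 120 N. Pads are 22 mm wide; open, the fingers measure 114 mm over their backs; the gripper's body (76 mm by 85 mm) begins 54 mm behind the grasp point. The pads swing forward as they close: fully open they stand 13 mm farther back than shut.
Start: joints at [-1.298, 0.342, 1.524, -0, 1.275, -0.146], TCP at [0.214, -0.48, 0.256] pointing down, gripper open.
Joint ranges: [-2.53, 2.53], [-0.77, 2.02], [0.04, 2.7], [-1, 4.14], [0.28, 2.66], [-3.11, 3.11]. Speed limits (rad/s): [2.57, 2.57, 3.14, 3.14, 3.14, 3.14].

INTERFACE

Orientations are given as a unit quaternion [x, y, z, w].
In Python, from workcell import r, command_gripper, optics gives the robot as it stands. The module is installed in compiled form; this text tells all that it offers. Calls block until the motion is done:
- r.reach(position, orientation): joint-space move of the TCP to a pose.
- r.move_straight(position, orientation=None, speed=0.15, max_force=None): straight line of the TCP; orientation=None keeps the orientation; speed is the mean speed in m/s. With max_force (N) it stops when the force on the tool has changed by that much, and returns True; else False.
- r.movej(angles): joint-space move.
- command_gripper(opening, force=None): finger opening in m; force is the grip in N (None keeps the last); returns when the fingers have stopped.
- r.hold(seconds).
- r.solve_ik(position, orientation): joint angles nearest the present ones, or None.
- r.read_state(): the state.
- optics.get_image(name): name is "scene" or "side" or "wrist"; returns (picture, depth): 384x512x3 uint8, red, green, blue; 384x512 float32, m along the optical axis (not along the pixel's ray), 0 where there is no reading.
- optics.camera_model(name): a dict with "K" (3x3 intrinsics, pixels), "R" (3x3) and "t" (3): a world point X has camera coordinates R X + t; the wrist camera has in their place "tool_from_camera" (4x4, takes a point from camera to tool coordinates, whose origin is the TCP and whose axes are the flange's). Camera axes: x right, y down, z forward; pixel columns grow to the right and rows downward; lengths in m; the calibration is good to about 2 mm. A picture is of the moment at which its call begins: read the wrist's pose just before it. camera_model takes no time and is no camera call.
A pose or a line that the arm cannot do raises r.PlanningError and nothing moves.
- r.finish_job(): hands the job in; it is judged then, once.
The state is a dict: "time_s": time; "joint_positions": joint angles; "dq": joint speeds; "tau": joint torques, N m; "eef_pos": TCP position; "eef_rot": TCP orientation; "contact_force": force on the tool from outside, world axes, zero at the start; "torque": the same for the moment, N m; "grip_width": finger opening in m; "grip_force": force on a finger pad.
Only numpy, scipy, OpenCV 4.12 (cv2) and the standard library are available. Lean on these libraries where they do the work, as an engineer would, in place of code of your own. Each camera call takes 0.05 s, during which the arm holds its last target. There are 200 camera calls.

## Working session

There is one attempt and no reset: what is moved stays moved. The work goes in short steps, each a Python script; the robot and the scene stay as the last script left them, time stands still between calls to the robot, and variables do not carry over. Pictures are saved under pics/ and viewed, at most 14 in all, crops included, and the job is handed in when it is done.

```bash
mkdir -p pics; ls; python3 - <<'E'
from workcell import r, optics
import cv2,numpy as np
for n in("scene","side"):
    im,d=optics.get_image(n); cv2.imwrite(f"pics/{n}0.png",im[:,:,::-1]); np.savez(f"{n}0.npz",im=im,d=d)
    m=optics.camera_model(n); print(n,np.round(m["K"],1).tolist(),np.round(m["R"],3).tolist(),np.round(m["t"],3).tolist())
print(r.read_state()["eef_rot"],r.tip_extent, optics.camera_model("wrist"))
E
```

```text
pics
scene [[426.5, 0.0, 258.1], [0.0, 426.5, 194.5], [0.0, 0.0, 1.0]] [[0.504, 0.864, 0.007], [0.485, -0.276, -0.83], [-0.715, 0.421, -0.558]] [-0.266, -0.184, 1.819]
side [[457.1, 0.0, 254.3], [0.0, 457.1, 195.1], [0.0, 0.0, 1.0]] [[-0.839, -0.545, -0.0], [-0.395, 0.609, -0.688], [0.375, -0.577, -0.726]] [0.432, 0.263, 1.324]
[ 9.78159173e-01  2.07856063e-01 -6.02485167e-05 -6.97204936e-04] 0.025 {'K': array([[279.23153616,   0.        , 253.65719104],
       [  0.        , 279.23153616, 192.71673333],
       [  0.        ,   0.        ,   1.        ]]), 'tool_from_camera': array([[-9.93190728e-04, -9.58685802e-01, -2.84465370e-01,
         7.20562990e-02],
       [ 9.99999497e-01, -9.92499839e-04, -1.46572230e-04,
         1.35104229e-04],
       [-1.41815118e-04, -2.84465372e-01,  9.58686305e-01,
        -1.17628271e-01],
       [ 0.00000000e+00,  0.00000000e+00,  0.00000000e+00,
         1.00000000e+00]])}
```

View pics/scene0.png

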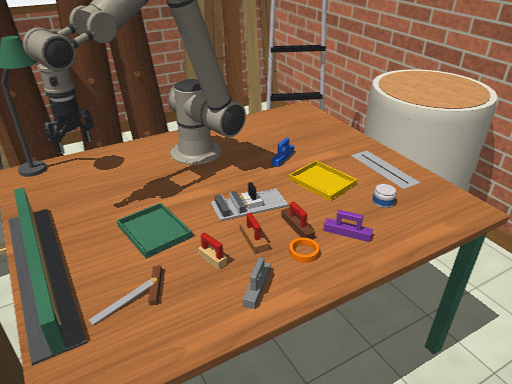

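View pics/side0.png

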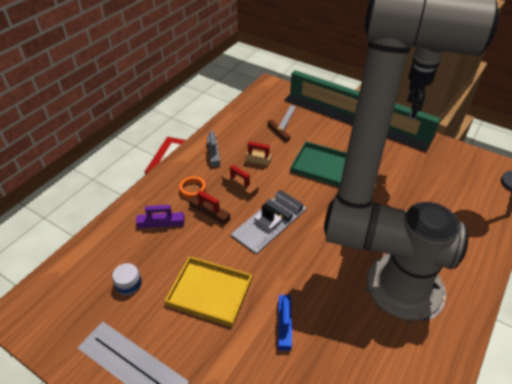

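```bash
cat > h.py <<'E'
import numpy as np, cv2
from workcell import r, command_gripper, optics
from scipy.spatial.transform import Rotation as Ro
def grab(name):
    """picture, world points (HxWx3), valid mask"""
    if name=="wrist":
        s=r.read_state(); im,d=optics.get_image(name); m=optics.camera_model(name)
        T=np.eye(4); T[:3,:3]=Ro.from_quat(s["eef_rot"]).as_matrix(); T[:3,3]=s["eef_pos"]
        T=T@m["tool_from_camera"]; A,t=T[:3,:3],T[:3,3]
    else:
        im,d=optics.get_image(name); m=optics.camera_model(name); A=m["R"].T; t=-A@m["t"]
    v,u=np.mgrid[:d.shape[0],:d.shape[1]]; K=m["K"]
    rays=np.stack([(u-K[0,2])/K[0,0],(v-K[1,2])/K[1,1],np.ones(d.shape)],-1)
    return im,(rays*d[...,None])@A.T+t,d>0,(rays@A.T,t)
def hsv(im): return cv2.cvtColor(im,cv2.COLOR_RGB2HSV).astype(int)
def masks(im):
    H,S,V=np.moveaxis(hsv(im),-1,0)
    return dict(red=((H<5)|(H>172))&(S>150)&(V>60), yellow=(H>21)&(H<33)&(S>170)&(V>90),
        green=(H>65)&(H<90)&(S>110)&(V>40))
def blobs(mask,amin=40):
    n,l,st,c=cv2.connectedComponentsWithStats(mask.astype(np.uint8))
    return [(l==i,c[i],st[i,4]) for i in range(1,n) if st[i,4]>=amin]
def rect(xy):
    """centre, long, short, angle of long axis"""
    (c,(w,h),a)=cv2.minAreaRect((np.asarray(xy)*1000).astype(np.float32))
    if w<h: w,h,a=h,w,a+90
    return np.array(c)/1000,w,h,(np.deg2rad(a)+np.pi/2)%np.pi-np.pi/2
def onplane(ray,m,z):
    R,t=ray; d=R[m]; return (t+d*((z-t[2])/d[:,2])[:,None])[:,:2]
E
python3 - <<'E'
from h import *
for n in("scene","side"):
    im,P,ok,ray=grab(n); M=masks(im)
    print(n, 'table z', np.median(P[ok&(abs(P[...,0]-.5)<.3)&(abs(P[...,1])<.4)][:,2]))
    for k in M:
        for b,c,a in blobs(M[k],30):
            Q=P[b&ok]; print(k,c.round(),a,"med",np.median(Q,0).round(3),"zmax",np.percentile(Q[:,2],97).round(3))
            if k=="red": 
                q=Q[Q[:,2]>.06]
                if len(q)>15: c2,w,h,an=rect(q[:,:2]); print("   bar",c2.round(3),round(w),round(h),round(an,2))
            else:
                q=Q[Q[:,2]>-.01]; c2,w,h,an=rect(q[:,:2]); print("   rect",c2.round(3),round(w),round(h),round(an,2))
    if n=="scene":
        z=(P[...,2]>.068)&(P[...,2]<.09)&ok; H=hsv(im)
        z&=(H[...,2]<60)&(P[...,0]>.3)
        for b,c,a in blobs(z,8): print("black tab",c.round(),a,np.median(P[b],0).round(3))
        cv2.imwrite("pics/crop1.png",cv2.resize(im[180:280,190:350,::-1],(800,500),interpolation=cv2.INTER_CUBIC))
E
```

```text
scene table z 0.0003877204740098117
red [298. 213.] 224 med [0.653 0.074 0.068] zmax 0.081
   bar [0.647 0.077] 81 16 -0.02
red [253. 225.] 196 med [ 0.64  -0.079  0.071] zmax 0.082
   bar [ 0.628 -0.077] 80 16 -0.12
red [212. 244.] 264 med [ 0.654 -0.226  0.07 ] zmax 0.081
   bar [ 0.649 -0.226] 79 17 0.27
yellow [323. 180.] 1543 med [0.462 0.322 0.007] zmax 0.025
   rect [0.449 0.317] 236 171 0.24
green [11. 53.] 500 med [-0.044 -0.572  0.475] zmax 0.519
   rect [-0.052 -0.564] 80 80 -0.93
green [ 34. 262.] 1597 med [ 0.549 -0.669  0.109] zmax 0.112
   rect [ 0.452 -0.669] 622 30 -0.0
green [153. 229.] 1765 med [ 0.428 -0.334  0.006] zmax 0.025
   rect [ 0.435 -0.331] 208 161 0.16
green [479. 242.] 39 med [ 0.915  0.692 -0.111] zmax -0.092
   rect [0. 0.] 0 0 0.0
green [462. 280.] 46 med [ 0.915  0.671 -0.308] zmax -0.285
   rect [0. 0.] 0 0 0.0
green [451. 312.] 42 med [ 0.916  0.68  -0.482] zmax -0.45
   rect [0. 0.] 0 0 0.0
green [ 52. 343.] 75 med [ 0.761 -0.676  0.042] zmax 0.075
   rect [ 0.761 -0.673] 21 6 -1.55
black tab [252. 187.] 38 [0.464 0.013 0.077]
black tab [ 57. 32
[... 174 characters left out ...]
x 0.082
   bar [ 0.642 -0.222] 74 23 0.25
red [239. 173.] 139 med [ 0.62  -0.069  0.077] zmax 0.083
   bar [ 0.621 -0.073] 76 22 -0.12
red [208. 199.] 154 med [0.638 0.086 0.077] zmax 0.083
   bar [0.638 0.083] 77 22 -0.02
yellow [210. 292.] 2658 med [0.456 0.325 0.006] zmax 0.011
   rect [0.456 0.323] 195 145 0.25
green [325.  84.] 290 med [ 0.601 -0.659  0.108] zmax 0.113
   rect [ 0.605 -0.664] 289 33 0.0
green [402. 109.] 76 med [ 0.279 -0.662  0.109] zmax 0.113
   rect [ 0.28  -0.665] 57 31 -0.09
green [427. 118.] 119 med [ 0.18  -0.663  0.109] zmax 0.114
   rect [ 0.161 -0.555] 268 76 -1.4
green [320. 163.] 1298 med [ 0.442 -0.328  0.006] zmax 0.024
   rect [ 0.437 -0.326] 179 168 0.18
```

View pics/crop1.png

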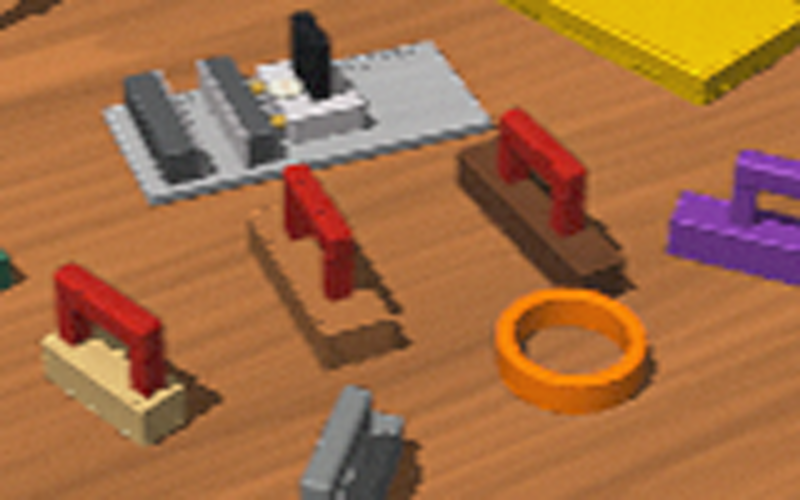

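The candidates are three red-handled blocks: walnut (298,213), the middle brown one, oak or ply (253,225), and pine (212,244). The look-alikes to ignore are purple (348,225), blue (284,152) and grey (257,282). The crop confirms the three. Next I'll take an overhead wrist view to refine the poses.

```bash
cat >> h.py <<'E'
def q(yaw): return (Ro.from_euler("z",yaw)*Ro.from_quat([1,0,0,0])).as_quat()
def bars(P,ok,M,show=True):
    out=[]
    for b,c,a in blobs(M["red"]&ok&(P[...,2]>.06)&(P[...,2]<.15),30):
        c2,w,h,an=rect(P[b][:,:2]); out.append((c2,an,P[b][:,2].max()))
        if show: print("bar px",c.round(),c2.round(4),round(w),round(h),round(an,3))
    return out
E
python3 - <<'E'
from h import *
r.reach([0.48,-0.0,0.42],q(0)); im,P,ok,ray=grab("wrist"); M=masks(im)
np.savez("w1.npz",im=im,P=P,ok=ok,A=ray[0],t=ray[1]); cv2.imwrite("pics/w1.png",im[:,:,::-1])
print("table",np.median(P[ok][:,2])); bars(P,ok,M)
for k in("yellow","green"):
    for b,c,a in blobs(M[k],300):
        top=b&ok&(P[...,2]>.018)&(P[...,2]<.04); c2,w,h,an=rect(P[top][:,:2]); print(k,c.round(),c2.round(4),round(w),round(h),round(an,3))
H=hsv(im)
tab=ok&(P[...,2]>.072)&(P[...,2]<.09)&(H[...,2]<70)
for b,c,a in blobs(tab,10): c2,w,h,an=rect(P[b][:,:2]); print("tab",c.round(),c2.round(4),round(w),round(h),round(an,3))
print(r.read_state()["time_s"])
E
```

```text
table 0.0008523972540784852
bar px [404.  43.] [ 0.6443 -0.2245] 78 17 0.282
bar px [200.  45.] [0.6427 0.0785] 79 17 -0.031
bar px [303.  58.] [ 0.6246 -0.075 ] 78 18 -0.122
yellow [ 78. 151.] [0.4648 0.3216] 193 162 0.235
tab [248. 165.] [0.4636 0.0092] 27 4 -0.069
2.3083
```

View pics/w1.png

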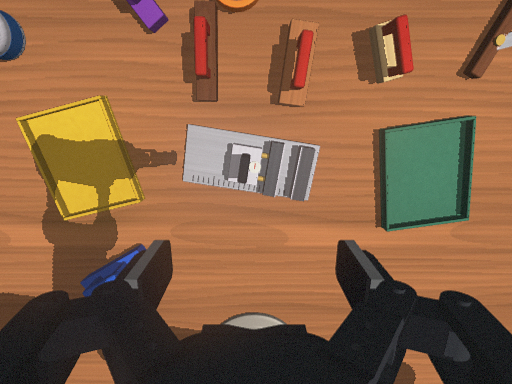

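```bash
python3 - <<'E'
from h import *
f=np.load("w1.npz"); im,P,ok=f["im"],f["P"],f["ok"]; ray=(f["A"],f["t"])
H,S,V=np.moveaxis(hsv(im),-1,0)
roi=np.zeros(ok.shape,bool); roi[105:215,170:335]=1
bed=roi&(S<40)&(V>50)
b=max(blobs(bed),key=lambda t:t[2])[0]
c,w,h,an=rect(onplane(ray,b&(P[...,2]<.02),.01)); print("bed",c.round(4),round(w),round(h),round(an,3))
top=roi&ok&(abs(P[...,2]-.036)<.004)&(S<60)&(V<110)
for b,c,a in blobs(top,60): c2,w,h,an=rect(onplane(ray,b,.036)); print("dark",c.round(),c2.round(4),round(w),round(h),round(an,3))
tab=roi&ok&(P[...,2]>.05)
for b,c,a in blobs(tab,10): c2,w,h,an=rect(onplane(ray,b&(P[...,2]>.074),.08)); print("tab",c.round(),a,c2.round(4),round(w),round(h),round(an,3),np.percentile(P[b][:,2],[50,95]))
for k,m in dict(y=(H>18)&(H<35)&(S>150)&(V>30),g=(H>60)&(H<95)&(S>70)).items():
    m=m.copy(); m[240:]=0
    b,c,a=max(blobs(m),key=lambda t:t[2])
    for zz in (.025,):
        t=b&ok&(abs(P[...,2]-.025)<.006); c2,w,h,an=rect(onplane(ray,t,zz)); print(k,c.round(),c2.round(4),round(w),round(h),round(an,3))
for n,(x0,x1) in dict(walnut=(190,225),mid=(275,320),pine=(370,412)).items():
    m=ok&(abs(P[...,2]-.03)<.006); m[:,:x0]=0;m[:,x1:]=0;m[115:]=0
    c2,w,h,an=rect(onplane(ray,m,.03)); print(n,c2.round(4),round(w),round(h),round(an,3))
E
```

```text
bed [0.4542 0.0065] 248 109 1.41
dark [272. 171.] [ 0.4474 -0.0355] 100 22 -0.161
dark [302. 177.] [ 0.4387 -0.0916] 99 21 -0.161
tab [243. 168.] 268 [0.4565 0.0167] 44 16 -0.157 [0.07916925 0.0806403 ]
y [ 82. 157.] [0.4611 0.319 ] 201 164 0.24
g [428. 173.] [ 0.4315 -0.3293] 201 160 0.148
walnut [0.6434 0.0735] 152 47 -0.063
mid [ 0.6251 -0.0744] 129 46 -0.134
pine [ 0.6439 -0.222 ] 89 35 0.298
```

```bash
cat >> h.py <<'E'
G=-0.16; BED=np.array([.4542,.0065]); gx=np.array([np.cos(G),np.sin(G)]); gy=np.array([-np.sin(G),np.cos(G)])
ANV=-0.0863                      # anvil face, gauge y
TRAY=dict(yellow=(np.array([.4611,.319]),.24),green=(np.array([.4315,-.3293]),.148))
def gp(x,y): return BED+gx*x+gy*y
def p3(xy,z): return [xy[0],xy[1],z]
def look(pos=(.48,0,.42)):
    r.reach(list(pos),q(0)); im,P,ok,ray=grab("wrist"); return im,P,ok,ray
def find_tab(P,ok,ray):
    m=ok&(P[...,2]>.06)&(P[...,2]<.09); d=P[...,:2]-BED; x,y=d@gx,d@gy
    m&=(abs(x)<.04)&(y>-.06)&(y<.13)
    c,w,h,a=rect(onplane(ray,m&(P[...,2]>.074),.08)); return c,w,h,(c-BED)@gy
def grab_tab(ty):
    command_gripper(.045,30); p=gp(0,ty)
    r.reach(p3(p,.2),q(G)); r.move_straight(p3(p,.078),speed=.12); command_gripper(.0,30)
    s=r.read_state(); print("tab grip",round(s["grip_width"],4),"gy",round((s["eef_pos"][:2]-BED)@gy,4))
def let_tab():
    command_gripper(.045); e=r.read_state()["eef_pos"]; r.move_straight([e[0],e[1],.2],speed=.2)
def slide(ty,speed=.06,mf=None):
    hit=r.move_straight(p3(gp(0,ty),.078),speed=speed,max_force=mf); s=r.read_state()
    y=(s["eef_pos"][:2]-BED)@gy
    print("slide",hit,"gy",round(y,4),"gap",round(y-.066-ANV,4),"F",s["contact_force"].round(1),"t",round(s["time_s"],1)); return y
def pick(c,yaw):
    command_gripper(.05,40); r.reach(p3(c,.2),q(yaw)); r.move_straight(p3(c,.0765),speed=.12,max_force=25)
    command_gripper(0,40); r.move_straight(p3(c,.2),speed=.15)
    s=r.read_state(); print("picked grip",round(s["grip_width"],4),round(s["grip_force"],1)); return s["grip_width"]>.012
def place(c,yaw,floor):
    r.reach(p3(c,.2+floor),q(yaw)); hit=r.move_straight(p3(c,.0765+floor+.001),speed=.1,max_force=15)
    print("place hit",hit,r.read_state()["eef_pos"].round(4)); command_gripper(.05); r.move_straight(p3(c,.2),speed=.2)
E
python3 - <<'E'
from h import *
grab_tab(.0104); slide(.0104+.057,mf=15); let_tab()
im,P,ok,ray=look(); print(find_tab(P,ok,ray)); B=bars(P,ok,masks(im)); print(r.read_state()["time_s"])
E
```

```text
tab grip 0.0154 gy 0.0104
slide False gy 0.0678 gap 0.0881 F [-0.5  2.   5.3] t 6.3
(array([0.46567072, 0.07274363]), 44.880287170410156, 16.076635360717773, np.float64(0.06722501214364224))
bar px [406.  42.] [ 0.6442 -0.2238] 78 18 0.267
bar px [201.  44.] [0.6423 0.0785] 78 17 -0.026
bar px [304.  57.] [ 0.6251 -0.075 ] 78 18 -0.131
8.4333
```

```bash
cat >> h.py <<'E'
def select(B,near): return min(B,key=lambda b:np.linalg.norm(b[0]-near))
def gauge(near):
    """pick the block whose handle is nearest `near`, gauge it"""
    im,P,ok,ray=look(); c,a,_=select(bars(P,ok,masks(im)),np.array(near)); print("pick",c,a)
    if not pick(c,a): raise SystemExit("missed")
    place(gp(0,ANV+.031),G,.010); press()
def press():
    im,P,ok,ray=look((.44,0,.36)); bars(P,ok,masks(im)); ty=find_tab(P,ok,ray)[3]; print("tab",ty)
    cv2.imwrite(f"pics/g{r.read_state()['time_s']:.0f}.png",im[:,:,::-1])
    grab_tab(ty); slide(ANV+.066+.028,speed=.03,mf=11); r.hold(.6)
    s=r.read_state(); print("F",s["contact_force"].round(1))
    slide(.0675,mf=15); let_tab()
    im,P,ok,ray=look((.44,0,.36)); B=bars(P,ok,masks(im)); print("in gauge",[((b[0]-BED)@gx,(b[0]-BED)@gy-ANV,b[1]) for b in B])
E
python3 - <<'E'
from h import *
gauge((.6423,.0785))
E
ls pics
```

```text
bar px [405.  43.] [ 0.6443 -0.2236] 78 18 0.264
bar px [201.  45.] [0.6428 0.0787] 78 18 -0.027
bar px [304.  58.] [ 0.625  -0.0751] 78 17 -0.131
pick [0.64284552 0.07870969] -0.02723708057462204
picked grip 0.0173 39.1
place hit True [ 0.4448 -0.0477  0.0871]
bar px [312.  24.] [ 0.6139 -0.0735] 56 18 -0.125
bar px [437.  15.] [ 0.6244 -0.2296] 38 18 0.28
bar px [288. 158.] [ 0.4447 -0.0477] 79 17 -0.158
tab 0.00687836860471583
tab grip -0.0001 gy 0.0069
slide False gy 0.0077 gap 0.028 F [ 0.8 -0.9  0.4] t 19.5
F [-0.2 -0.1 -0.1]
slide True gy 0.0495 gap 0.0698 F [-0.5 -9.7  5.4] t 20.8
bar px [312.  24.] [ 0.6136 -0.0736] 56 18 -0.127
bar px [437.  15.] [ 0.6247 -0.2298] 38 18 0.268
bar px [288. 158.] [ 0.4444 -0.0478] 79 17 -0.172
in gauge [(np.float64(0.1701593440552873), np.float64(0.032652070024827576), np.float64(-0.1269156049088167)), (np.float64(0.20595115726348545), np.float64(-0.11984443659937151), np.float64(0.26827759372979454)), (np.float64(-0.001063564180729663), np.float64(0.031176214977335588), np.float64(-0.17199706320946007))]
crop1.png
g17.png
scene0.png
side0.png
w1.png
```

```bash
sed -i 's/(y>-.06)&(y<.13)/(y>-.02)\&(y<.13)/' h.py; python3 - <<'E'
from h import *
press()
E
```

```text
bar px [312.  24.] [ 0.6138 -0.0735] 57 18 -0.124
bar px [437.  16.] [ 0.625  -0.2296] 39 17 0.271
bar px [288. 159.] [ 0.4449 -0.0479] 79 17 -0.165
tab 0.07024681250087429
tab grip 0.0155 gy 0.0703
slide True gy 0.0115 gap 0.0318 F [1.  7.4 3.7] t 27.5
F [1.7 7.4 3. ]
slide False gy 0.0679 gap 0.0882 F [-1.5  1.9  7.3] t 29.2
bar px [312.  24.] [ 0.614  -0.0734] 56 18 -0.131
bar px [437.  15.] [ 0.6258 -0.2293] 41 18 0.296
bar px [297. 160.] [ 0.4427 -0.0608] 79 17 -0.16
in gauge [(np.float64(0.17043790207602022), np.float64(0.032879785485447795), np.float64(-0.1313549612879239)), (np.float64(0.20693745699700403), np.float64(-0.11919972679945455), np.float64(0.2963619590052251)), (np.float64(-0.0006267671804236973), np.float64(0.018068727657407246), np.float64(-0.15983973283324815))]
```

```bash
sed -i 's/mf=11/mf=17/' h.py; python3 - <<'E'
from h import *
press()
im,P,ok,ray=look((.44,0,.36)); c,a,_=select(bars(P,ok,masks(im),0),gp(0,ANV+.018))
command_gripper(.05,40); r.reach(p3(c,.2),q(a)); r.move_straight(p3(c,.0865),speed=.12,max_force=25); command_gripper(0,40); r.move_straight(p3(c,.2),speed=.15)
print(r.read_state()["grip_width"])
t,y=TRAY["yellow"]; off=np.array([-np.sin(y),np.cos(y)])*.036
place(t+off,y,.006); print(r.read_state()["time_s"])
im,P,ok,ray=look(); bars(P,ok,masks(im)); cv2.imwrite("pics/w2.png",im[:,:,::-1])
E
```

```text
bar px [312.  24.] [ 0.6141 -0.0737] 57 18 -0.13
bar px [437.  15.] [ 0.626  -0.2295] 41 18 0.266
bar px [297. 160.] [ 0.4427 -0.0608] 79 17 -0.161
tab 0.06727017920924075
tab grip 0.0156 gy 0.0674
slide False gy 0.0095 gap 0.0298 F [ 1.9 11.7  6.2] t 36.0
F [ 1.1 12.1  5.8]
slide False gy 0.0679 gap 0.0882 F [-1.   1.   5.3] t 37.8
bar px [312.  24.] [ 0.614  -0.0735] 56 18 -0.129
bar px [437.  15.] [ 0.6254 -0.2295] 40 18 0.332
bar px [297. 160.] [ 0.4427 -0.0606] 79 17 -0.163
in gauge [(np.float64(0.17048668122550414), np.float64(0.032819642400209535), np.float64(-0.12853627159018366)), (np.float64(0.2066021332893762), np.float64(-0.11941052072701856), np.float64(0.33184831421442196)), (np.float64(-0.0007061489553268498), np.float64(0.0181934193492342), np.float64(-0.16331076384000198))]
0.017574424564374257
place hit False [0.453  0.3542 0.0841]
47.4167
bar px [406.  43.] [ 0.6444 -0.2241] 78 18 0.285
bar px [304.  58.] [ 0.6247 -0.0749] 78 17 -0.133
bar px [ 36. 163.] [0.4654 0.3569] 51 16 0.174
bar px [ 51. 192.] [0.4185 0.3445] 13 10 1.019
```

View pics/w2.png

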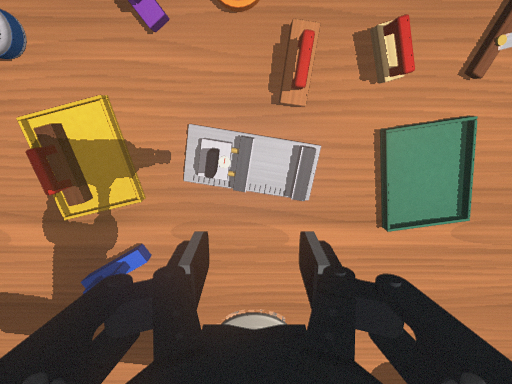

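The walnut block sits upright in the yellow tray (base about (60,165), handle (42,168)). It read 34 mm: the block stopped with its centre 18 mm from the anvil. Oak (300,60) and pine (395,50) have not moved. Oak is next.

```bash
cat >> h.py <<'E'
def sort_to(tray,side):
    im,P,ok,ray=look((.44,0,.36)); c,a,_=select(bars(P,ok,masks(im),0),gp(0,ANV+.02)); print("block at",(c-BED)@gy-ANV)
    command_gripper(.05,40); r.reach(p3(c,.2),q(a)); r.move_straight(p3(c,.0865),speed=.12,max_force=25); command_gripper(0,40); r.move_straight(p3(c,.2),speed=.15)
    print("grip",r.read_state()["grip_width"]); t,y=TRAY[tray]
    place(t+side*np.array([-np.sin(y),np.cos(y)])*.036,y,.006)
E
python3 - <<'E'
from h import *
gauge((.6247,-.0749))
E
```

```text
bar px [405.  44.] [ 0.6443 -0.2242] 78 18 0.27
bar px [304.  58.] [ 0.6246 -0.075 ] 78 17 -0.129
bar px [ 37. 165.] [0.4596 0.355 ] 63 16 0.239
bar px [ 50. 192.] [0.4198 0.3438] 12 11 -0.337
pick [ 0.62455884 -0.07501794] -0.1289278894284802
picked grip 0.0172 39.2
place hit True [ 0.4448 -0.0478  0.0871]
bar px [437.  15.] [ 0.6247 -0.2295] 39 18 0.244
bar px [288. 158.] [ 0.4456 -0.048 ] 79 17 -0.163
bar px [  4. 165.] [0.4384 0.366 ] 29 5 0.157
tab 0.06709110402763771
tab grip 0.0156 gy 0.0672
slide True gy 0.0186 gap 0.0389 F [ 2.6 13.   3.4] t 61.0
F [ 1.9 13.5  3. ]
slide True gy 0.0341 gap 0.0544 F [-0.4  1.9  5.5] t 62.1
bar px [437.  15.] [ 0.6264 -0.2293] 42 19 0.309
bar px [293. 158.] [ 0.4444 -0.055 ] 79 17 -0.164
bar px [  4. 165.] [0.4386 0.3655] 29 5 0.143
in gauge [(np.float64(0.207558341322067), np.float64(-0.11901263402719879), np.float64(0.3092809201636859)), (np.float64(0.00013246442616406289), np.float64(0.023976405925061964), np.float64(-0.16420132490852524)), (np.float64(-0.07258237837096491), np.float64(0.4382196793047536), np.float64(0.14303119161321276))]
```

```bash
sed -i 's/slide(.0675,mf=15)/slide(.0675,mf=28)/' h.py; python3 - <<'E'
from h import *
sort_to("green",-1)
im,P,ok,ray=look(); bars(P,ok,masks(im)); cv2.imwrite("pics/w3.png",im[:,:,::-1]); ty=find_tab(P,ok,ray)[3]
grab_tab(ty); slide(.0675,mf=28); let_tab()
gauge((.6443,-.224))
E
```

```text
block at 0.024007453461122485
grip 0.017386834423745112
place hit False [ 0.4372 -0.3652  0.0841]
bar px [404.  43.] [ 0.6443 -0.2244] 78 17 0.275
bar px [ 21. 162.] [0.4612 0.3796] 77 18 0.223
bar px [469. 180.] [ 0.4369 -0.3639] 79 19 0.147
tab grip 0.0154 gy 0.034
slide False gy 0.0679 gap 0.0882 F [-0.4  1.3  5.8] t 76.3
bar px [406.  42.] [ 0.6445 -0.2244] 78 18 0.286
bar px [ 22. 162.] [0.4613 0.3795] 78 18 0.237
bar px [470. 179.] [ 0.437  -0.3633] 79 19 0.161
pick [ 0.6445199 -0.2243909] 0.2863823953209119
picked grip 0.0173 39.9
place hit True [ 0.4447 -0.048   0.0872]
bar px [288. 158.] [ 0.445  -0.0484] 78 17 -0.166
bar px [504. 164.] [ 0.4367 -0.3614] 79 16 0.129
bar px [  4. 165.] [0.4379 0.3652] 27 5 0.134
tab 0.06710949071111084
tab grip 0.0153 gy 0.0672
slide False gy 0.0095 gap 0.0298 F [ 0.9 12.3  6.4] t 91.3
F [ 0.6 11.7  5.6]
slide False gy 0.0678 gap 0.0881 F [-0.5  2.3  4.7] t 93.0
bar px [297. 159.] [ 0.4431 -0.0609] 79 17 -0.163
bar px [504. 164.] [ 0.4366 -0.3615] 79 15 0.129
bar px [  4. 165.] [0.4395 0.3665] 30 5 0.228
in gauge [(np.float64(-0.00026483060151871843), np.float64(0.01799489348184609), np.float64(-0.1626806599260897)), (np.float64(0.04125570822437132), np.float64(-0.279831664654497), np.float64(0.12882834546035982)), (np.float64(-0.07189513771084063), np.float64(0.4393305096753882), np.float64(0.2280662914040925))]
```

View pics/w3.png

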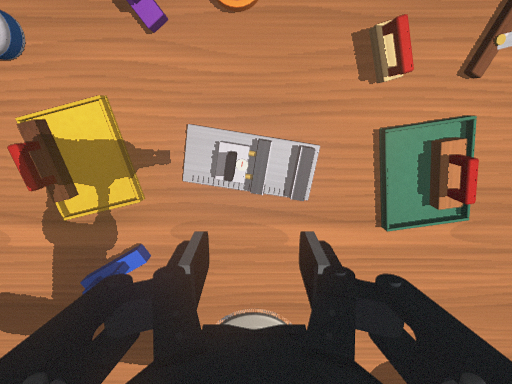

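Walnut was knocked towards the yellow tray's wall (handle now (30,165)). Oak is in the green tray at (455,175). Pine read 34 mm, so I'll place it in yellow, then check walnut and re-seat it.

```bash
python3 - <<'E'
from h import *
sort_to("yellow",-1)
im,P,ok,ray=look((.44,.22,.36)); t,y=TRAY["yellow"]; cv2.imwrite("pics/w4.png",im[:,:,::-1])
R=np.array([[np.cos(y),np.sin(y)],[-np.sin(y),np.cos(y)]])
for c,a,z in bars(P,ok,masks(im)): print("tray frame",R@(c-t),a-y,z)
print(r.read_state()["time_s"])
E
```

```text
block at 0.018143846132970903
grip 0.0174065141469108
place hit False [0.4701 0.2842 0.084 ]
bar px [135. 137.] [0.4729 0.3823] 52 17 0.224
tray frame [0.02651877 0.05863398] -0.016498133677707694 0.08840859316168603
103.2333
```

View pics/w4.png

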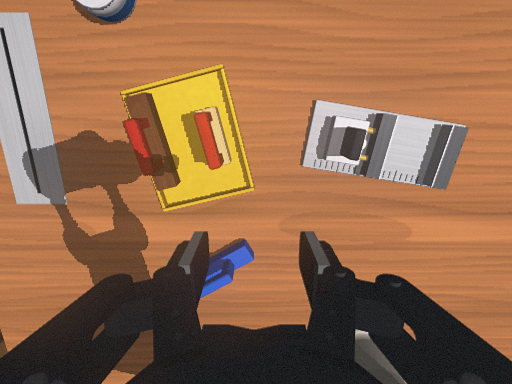

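Walnut lies flat against the wall (handle (138,145)) and pine is fine at (210,138). I'll re-seat walnut for margin, then close the caliper.

```bash
python3 - <<'E'
from h import *
t,y=TRAY["yellow"]; ty_=np.array([-np.sin(y),np.cos(y)]); c=t+ty_*.0583
command_gripper(.05,40); r.reach(p3(c,.2),q(y)); print(r.move_straight(p3(c,.0828),speed=.1,max_force=20)); command_gripper(0,40)
r.move_straight(p3(c,.13),speed=.15); print("grip",r.read_state()["grip_width"])
place(t+ty_*.038,y,.006)
im,P,ok,ray=look((.44,0,.36)); ty=find_tab(P,ok,ray)[3]
grab_tab(ty); slide(ANV+.066-.003,speed=.05,mf=20); r.hold(.2); let_tab()
im,P,ok,ray=look((.44,.22,.36)); cv2.imwrite("pics/w5.png",im[:,:,::-1]); ty=find_tab(P,ok,ray)[3]; print("gap",ty-.066-ANV)
R=np.array([[np.cos(y),np.sin(y)],[-np.sin(y),np.cos(y)]])
for c,a,z in bars(P,ok,masks(im)): print("Y frame",R@(c-t),a-y,z)
im,P,ok,ray=look((.42,-.22,.36)); t,y=TRAY["green"]; cv2.imwrite("pics/w6.png",im[:,:,::-1])
R=np.array([[np.cos(y),np.sin(y)],[-np.sin(y),np.cos(y)]])
for c,a,z in bars(P,ok,masks(im)): print("G frame",R@(c-t),a-y,z)
print(r.read_state()["time_s"])
E
```

```text
False
grip 0.0178041964413687
place hit False [0.4524 0.3561 0.0838]
tab grip 0.0156 gy 0.0672
slide True gy -0.0189 gap 0.0014 F [0.3 2.9 4.3] t 115.1
gap 0.006731083480024283
bar px [150. 137.] [0.4744 0.3613] 59 16 0.245
Y frame [0.02301165 0.03793267] 0.0047408756212967695 0.08841568513045656
bar px [357. 151.] [ 0.4365 -0.3648] 78 17 0.15
G frame [-0.00024758 -0.03585817] 0.0016012433119518 0.08830964393919671
119.225
```

View pics/w5.png

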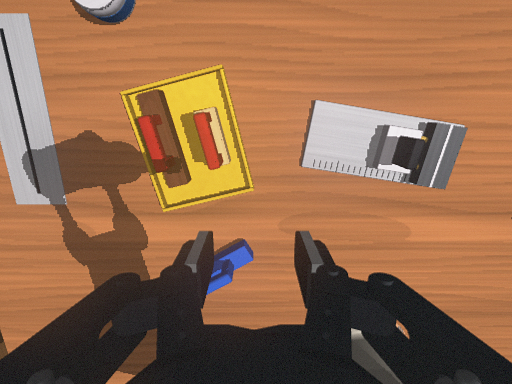

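View pics/w6.png

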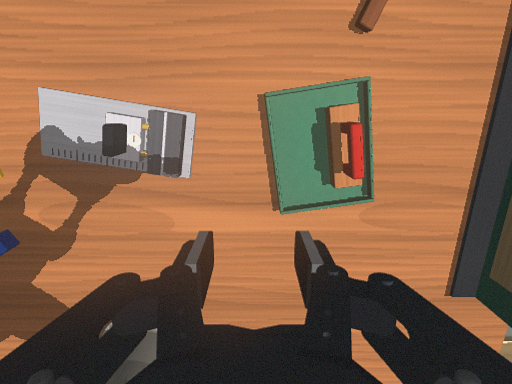

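```bash
sed -i 's/(y>-.02)&(y<.13)/(y>-.04)\&(y<.13)/' h.py; python3 - <<'E'
from h import *
def meas(n):
    im,P,ok,ray=look((.43,-.05,.30)); ty=find_tab(P,ok,ray)[3]; print("tab",ty,"gap",ty-.066-ANV)
    cv2.imwrite(n,cv2.resize(im[90:230,200:340,::-1],(600,600),interpolation=cv2.INTER_CUBIC)); return ty
ty=meas("pics/c1.png"); grab_tab(ty); slide(ANV+.066-.006,speed=.02,mf=25); r.hold(.3); 
s=r.read_state(); print((s["eef_pos"][:2]-BED)@gy,s["contact_force"]); let_tab(); meas("pics/c2.png")
E
```

```text
tab -0.019377996212018706 gap 0.0009220037879812959
tab grip 0.0154 gy -0.0189
slide True gy -0.019 gap 0.0013 F [1.8 3.5 3.2] t 122.5
-0.018970982344086562 [1.37572264 4.39820276 5.92506944]
tab -0.0192863419047085 gap 0.0010136580952914975
```

View pics/c2.png

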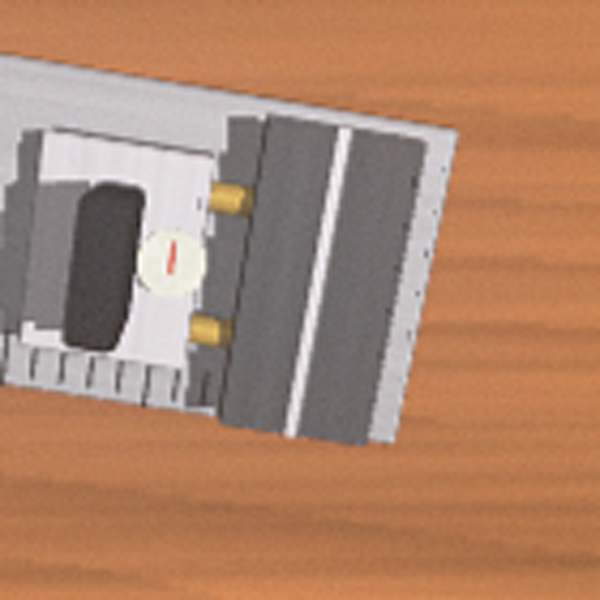

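The jaw is against its stop (tab gap about 1 mm, within calibration error). The light strip at (320,280) is flush between the two jaw tops, so they are touching. Handing in.

```bash
python3 - <<'E'
from h import *
im,P,ok,ray=look(); bars(P,ok,masks(im)); print(r.finish_job(), r.read_state()["time_s"])
E
```

```text
bar px [ 72. 140.] [0.5049 0.2913] 16 6 -1.563
bar px [ 32. 160.] [0.4657 0.3589] 77 16 0.23
bar px [470. 180.] [ 0.4363 -0.364 ] 80 19 0.149
the job is handed in; nothing more can be done
the job is handed in; nothing more can be done
```

All three blocks on the table (no plywood block there) were gauged longest first: walnut 34 mm and pine 34 mm are in the yellow tray, oak 46 mm is in the green one, the caliper is closed, and the job is handed in; no verdict was returned.

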